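# Fit a drawer roller and bite its push-on axle cap tight

## Robot

A 6-joint arm with a two-finger parallel gripper is mounted at the origin on the work surface. World frame = base frame: x ahead of the robot, y to its left, z up, the work surface at z = 0. Lengths are in mm, angles in rad, forces in N, time in s.
With the tool pointing down it reaches from about 350 to 875 mm from the base axis. Payload 4.2 kg.
Tool frame: the origin (TCP) lies between the finger pads; the fingertips stand 25 mm ahead of it and the grasp point (between the pads) lies 6 mm ahead of it; z points along the fingers, y is the line along which they close (so a half turn about z gives the same grasp; the last joint's range is limited). The gripper opens to 85 mm and grips with 20 to 120 N. Pads are 22 mm wide; open, the fingers measure 114 mm over their backs; the gripper's body (76 mm by 85 mm) begins 54 mm behind the grasp point. The pads swing forward as they close: fully open they stand 13 mm farther back than shut.
Start: joints at [-1.07, 0.385, 0.008, 0, -1.194, -0.259], TCP at [149.674, -606.792, 256.312] pointing down, gripper open.
Joint ranges: [-3.14, 3.14], [-1.21, 2.06], [-1.07, 1.41], [-3.16, 2.05], [-2.99, -0.16], [-3.1, 3.1]. Speed limits (rad/s): [2.79, 2.79, 3.14, 3.14, 3.14, 3.14].

## Interface

Orientations are given as a unit quaternion [x, y, z, w].
In Python, from bench import arm gives the robot as it stands.
- The arm moves only by the shell command python3 -m pendant 'ROWS'. ROWS is JSON, a list of rows, each a list of 7 numbers: the shift along the tool's x, y, z in m, then the turn, a rotation vector about the tool's x, y, z in degrees, then the finger opening in m, from 0 to 0.0854. In form: [[x, y, z, wx, wy, wz, fingers], ...]. A call has 1 to 12 rows; each row shifts and turns the commanded pose from where the row before left it, along the tool's axes as they then stand; what a row does not reach is not made up. A row lasts 1/10 s, in which the tool goes at most 50 mm and 8.59 degrees, less where a joint would pass 70% of its speed; a pose out of reach is approached as far as the arm can. A call is refused whole if a number of a shift passes 0.05 or a number of a turn 8.59, either way. A call with a gripper value outside its range is refused whole. The fingers move at their own pace and stop on an object; the grip force is fixed at half the most. Time passes only in rows, so rows that do not move let the fingers close. It gives the time, the measured TCP pose, the force, the opening and the grip force at its end, in the units of the state.
- arm.read_state(): the state, without advancing time (a new reading comes with each control period).
- arm.get_image(name): name is "side" or "top" or "wrist"; returns a dict with "image" (420x560x3 uint8, red, green, blue), "fx", "fy", "cx", "cy" (pixels), "xyz" and "rotation" of the camera in the world. Camera axes: x right, y down, z forward; pixel columns grow to the right and rows downward; lengths in mm; the calibration is good to about 2 mm. A picture is of the moment at which its call begins. There is no depth.
- arm.job_done(): hands the job in; it is judged then, once.
The state is a dict: "clock": time; "joints": joint angles; "joint_vel": joint speeds; "joint_efforts": joint torques, N m; "position": TCP position; "ee_rot": TCP orientation; "contact_force": force on the tool from outside, world axes, zero at the start; "wrist_torque": the same for the moment, N m; "gripper_width": finger opening in mm; "grasp_force": force on a finger pad.
Only numpy, scipy, OpenCV 4.12 (cv2) and the standard library are available. Lean on these libraries where they do the work, as an engineer would, in place of code of your own. Each camera call takes 0.05 s, during which the arm holds its last target. There are 200 camera calls.

## Task

The roller for the chiller drawer is being put on its bracket: set the white roller flat on the upright axle, put the red push-on cap over the axle with its flange down, and press it straight down until its teeth have bitten, the flange is tight on the roller and the spring washer under the roller is squeezed fully down to its hard stop. Feel for that stop: finish with a firm push of about 25 newtons and never press the roller with more than 45, then let go. Leave the small brass cap, the screwdriver and the wrench where they are.

Things in the scene. Friction and masses are not known exactly. Their poses are not given: they have to be found in the camera images.
- bracket: Blue steel plate 90 x 70 x 10 mm, bolted to the counter, at any yaw (z up), with a plain upright steel axle of 10 mm diameter at its centre. Origin: centre of the plate's underside, at counter height.
- washer_seat (a point): Centre of the top of the unloaded copper-coloured spring washer around the axle's foot, 36 mm across, 22 mm above the bracket's origin (this point does not move). The washer yields under 2 to 8 N until the roller lands on a hard shoulder hidden inside it, 2 to 8 mm farther down; how far differs every time and is found only by feel.
- axle_tip (a point): Centre of the axle's tip, 66 mm above the bracket's origin. The last 7 mm of the axle taper to 4.4 mm diameter.
- roller: White plastic roller, a flat ring of 56 mm outer diameter, 24 mm thick, with a 15 mm bore, 80 g, lying flat on the counter. Origin: centre of its underside; z is the bore's axis. On the washer its underside is 22 mm above the bracket's origin.
- roller_top (a point): Centre of the roller's upper face, 24 mm above its origin.
- cap: Red push-on axle cap, 34 mm high, 80 g, standing flange down: flange 34 mm across and 6 mm thick at the bottom, above it a closed round neck of 22 mm diameter. Origin: centre of its open underside; z up along its axis. Mouth 14 mm wide, bore 31 mm deep.
- cap_neck (a point): Where to grip the cap: on its axis, 27 mm above its origin, so that the fingertips bear on the flange. Inside, four sprung steel teeth 8 mm above the mouth close to 7 mm. Forces needed: over the axle's taper up to about 15 N, then about 3 to 11 N, a little jerky, along the shank, the washer's push on top of that, and a steep rise at the hard stop. The teeth hold against lifting.
- small_cap: Small brass cap for another axle, 24 mm across and 24 mm high; not wanted. Origin: centre of its underside.
- screwdriver: Loose screwdriver lying on the counter, a bystander.
- wrench: Loose wrench lying on the counter, a bystander.
There are look-alikes about, which are no part of the job. Several things look just like the cap: the one meant starts farthest from the robot's base.

How it is judged (in metres and radians):
On the way, in this order (a step that is already met when the one before it is completed fails the run):
1. the roller sits flat on the washer, on the axle, let go (horizontal distance between roller and axle_tip below 0.005 m and height (world z) of roller below 0.027 m and angle between roller's own z axis and vertical below 0.1 rad and contact force between the fingers and roller below 0.1 N), for 0.2 s.
2. the cap is over the axle's tip, upright (horizontal distance between each of roller, cap and axle_tip below 0.005 m and height (world z) of roller below 0.027 m and angle between roller's own z axis and vertical below 0.1 rad and z of cap in the frame of axle_tip below -0.002 m and angle between cap's own z axis and vertical below 0.15 rad), for 0.1 s.
3. the cap is pressed down on the roller until the washer is flat on its hard stop: the roller bears on the bracket with more than 10 N (contact force between roller and bracket above 10 N and contact force between cap and roller above 8 N and z of cap in the frame of roller_top below 0.002 m), for 0.1 s.
At the end, for the whole second after the job is handed in: The roller is flat on the axle (centre within 5 mm, underside below 27 mm, tilt under 0.1 rad); the cap is upright on the axle (within 4 mm, tilt under 0.1 rad) with its flange within 2 mm of the roller's top and its teeth holding the roller down on the bracket with more than 2.5 N; both at rest (horizontal distance between roller and axle_tip below 0.005 m and height (world z) of roller below 0.027 m and angle between each of roller, cap's own z axis and vertical below 0.1 rad and horizontal distance between cap and axle_tip below 0.004 m and z of cap in the frame of roller_top between -0.004 and 0.002 m and contact force between roller and bracket above 2.5 N and linear speed of each of cap, roller below 0.01 m/s); the robot touches nothing.
It fails at once if the roller is pressed onto the bracket with more than 45 N (contact force between roller and bracket above 45 N).
It fails at once if the small cap, the screwdriver or the wrench is moved by more than 30 mm (distance of any of small_cap, screwdriver, wrench from where it was at the start of the episode above 0.03 m).
It also fails if it takes over 58 s, if anything falls off the work surface, if the arm or the gripper's body presses on something with over 40 N, if the wrist force passes 120 N, or if a joint passes its speed limit or range.

## Working session

There is one attempt and no reset: what is moved stays moved. The work goes in short steps, Python scripts to look and compute and a shell command to move; the robot and the scene stay as the last step left them, time stands still between calls to the robot, and variables do not carry over. Pictures are saved under pics/ and viewed, at most 10 in all, crops included, and the job is handed in when it is done.

```bash
mkdir -p pics; ls
cat > h.py <<'E'
import numpy as np, cv2
from bench import arm
from scipy.spatial.transform import Rotation as R
def shot(n,f=None):
    d=arm.get_image(n); im=cv2.cvtColor(np.asarray(d["image"],np.uint8),cv2.COLOR_RGB2BGR)
    if f: cv2.imwrite("pics/"+f,im)
    return im,d
def ray(d,u,v):
    r=np.array([(u-d["cx"])/d["fx"],(v-d["cy"])/d["fy"],1.]); M=np.array(d["rotation"],float)
    if M.shape!=(3,3): M=R.from_quat(M).as_matrix()
    return np.array(d["xyz"],float),M@r
def onz(d,u,v,z):
    o,r=ray(d,u,v); return o+r*(z-o[2])/r[2]
def st():
    s=arm.read_state(); print({k:np.round(s[k],3).tolist() for k in("clock","position","ee_rot","contact_force","gripper_width","grasp_force","joints")}); return s
def totool(dw):
    s=arm.read_state(); return R.from_quat(s["ee_rot"]).inv().apply(dw)
E
python3 - <<'E'
from h import *
st()
for n in("top","side"):
    im,d=shot(n,n+"0.png"); print(n,d["fx"],d["cx"],d["cy"],d["xyz"],np.round(d["rotation"],3).tolist())
E
```

```text
pics
{'clock': 0.0, 'position': [149.568, -606.293, 255.226], 'ee_rot': [-0.121, 0.993, 0.001, -0.0], 'contact_force': [-0.299, -0.636, -0.451], 'gripper_width': 85.526, 'grasp_force': 0.0, 'joints': [-1.07, 0.386, 0.007, -0.001, -1.194, -0.259]}
top 546.0553660252071 281.5161331813326 212.34536861162343 [ 276.67512324  -16.99999664 1303.51655629] [0.712, -0.695, 0.066, -0.07]
side 434.0183801523741 286.2514494927154 207.4845629924843 [182.51195764 572.67162232 736.60464447] [-0.226, 0.892, -0.377, 0.107]
```

View pics/top0.png

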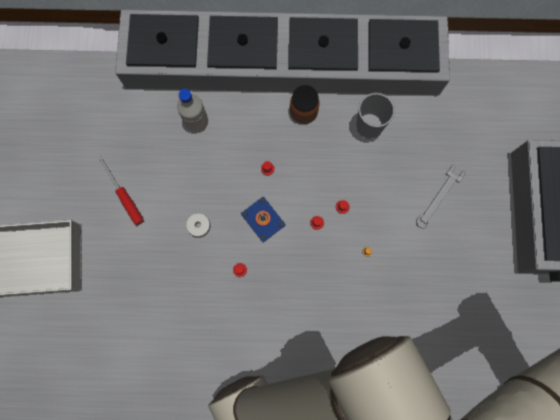

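View pics/side0.png

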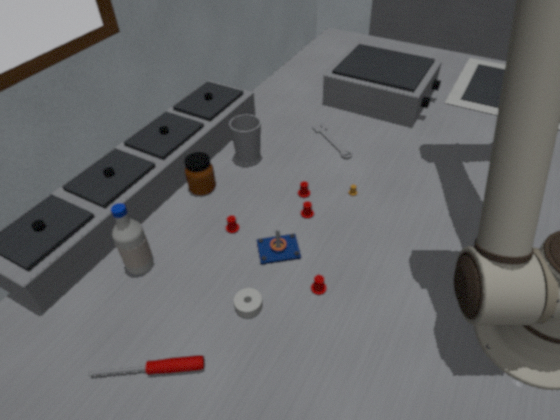

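Top view: four red caps at (268,168), (343,207), (317,223) and (240,270); white roller at (198,225); bracket and axle at (263,218). The brass cap is at (368,251), the screwdriver at (125,200), the wrench at (440,195). Next I locate them all and compare distances from the base.

```bash
cat >> h.py <<'E'
def blobs(im,name,amin=15):
    hsv=cv2.cvtColor(im,cv2.COLOR_BGR2HSV); H,S,V=cv2.split(hsv)
    m={"red":((H<8)|(H>172))&(S>180)&(V>90),"white":(S<30)&(V>185),"blue":(H>100)&(H<130)&(S>110)&(V>40),
       "orange":(H>=6)&(H<=22)&(S>120)&(V>100)}[name].astype(np.uint8)
    n,l,s,c=cv2.connectedComponentsWithStats(m)
    return [(c[i],s[i],l==i) for i in range(1,n) if s[i][4]>=amin]
E
python3 - <<'E'
from h import *
for v in("top","side"):
    im,d=shot(v)
    for col,z in(("red",15),("white",24),("blue",10),("orange",22)):
        for c,s,m in blobs(im,col):
            if s[4]<2500:
                p=onz(d,*c,z); print(v,col,np.round(c,1),s[4],s[:4],np.round(p[:2],1),round(np.hypot(*p[:2]),1))
E
```

```text
top red [267.3 167.3] 79 [262 162  11  12] [640.7  30.8] 641.4
top red [128.8 205.3] 308 [117 188  25  36] [537.8 362.1] 648.3
top red [342.6 205.9] 84 [337 201  12  12] [ 548.8 -153.5] 569.8
top red [317.  221.9] 91 [311 217  12  12] [508.  -92.4] 516.3
top red [239.6 269.6] 111 [234 264  12  12] [389.5  88.6] 399.4
top white [202.5 228.8] 40 [194 222  14  12] [483.3 179.8] 515.7
top blue [184.7  94.7] 140 [179  88  12  14] [826.9 244.9] 862.4
top blue [262.9 219.4] 709 [242 200  43  41] [511.9  37.7] 513.3
top orange [262.7 218.4] 108 [256 211  14  14] [512.3  37.7] 513.6
top orange [366.9 251.2] 61 [363 247   9   9] [ 439.4 -210.3] 487.1
side red [303.7 184.5] 28 [301 182   6   6] [ 559.3 -170.2] 584.6
side red [303.2 193.9] 32 [299 191  10   6] [ 543.9 -137.9] 561.1
side red [306.8 205. ] 33 [304 202   7   7] [ 518.1 -106.6] 528.9
side red [306.7 214.3] 38 [302 210  11   8] [504.  -78.3] 510.1
side red [230.9 219.4] 37 [228 216   7   7] [653.1  19.4] 653.4
side red [232.6 228.6] 38 [227 224  11   8] [632.9  42.2] 634.3
side red [318.6 279.8] 57 [315 276   8   8] [396.6  79.3] 404.4
side red [318.1 289.7] 56 [312 284  13  10] [386.8 101.6] 399.9
side red [175.  364.5] 684 [146 356  57  17] [538.5 361.8] 648.8
side blue [118.6 210. ] 189 [111 203  16  15] [916.4 116.7] 923.8
side blue [278.1 250.3] 675 [258 235  42  29] [510.8  46. ] 512.9
side orange [353.1 186.6] 17 [351 185   5   4] [ 443.1 -212.7] 491.6
side orange [277.7 245.9] 58 [271 240  14  10] [512.3  44.2] 514.2
```

Candidates for the cap: (268,168) at r=641, (343,207) at r=570, (317,223) at r=516 and (240,270) at r=399. The red screwdriver handle at (129,205) is also red but isn't a cap. The brass one at (368,251) is the small cap. The description asks for the farthest from the base, which is (268,168). I'll check that in a crop and start the transfer.

```bash
python3 - <<'E'
import cv2
im=cv2.imread("pics/top0.png"); s=cv2.imread("pics/side0.png")
a=cv2.resize(im[145:245,180:300],None,fx=5,fy=5,interpolation=cv2.INTER_CUBIC)
cv2.imwrite("pics/crop0.png",a)
E
python3 -m pendant '[[-0.036,0.028,0,0,0,0,0.085],[-0.036,0.028,0,0,0,0,0.085],[-0.036,0.028,0,0,0,0,0.085],[-0.036,0.028,0,0,0,0,0.085],[-0.036,0.028,0,0,0,0,0.085],[-0.036,0.028,0,0,0,0,0.085],[-0.036,0.028,0,0,0,0,0.085],[-0.036,0.028,0,0,0,0,0.085],[-0.036,0.028,0,0,0,0,0.085],[-0.036,0.028,0,0,0,0,0.085]]'
```

```text
clock: 1.2
position: [432.9, -247.0, 256.4]
ee_rot: [-0.121, 0.993, -0.0, 0.0]
contact_force: [0.4, -0.8, -0.7]
gripper_width: 85.0
grasp_force: 0.0
```

View pics/crop0.png

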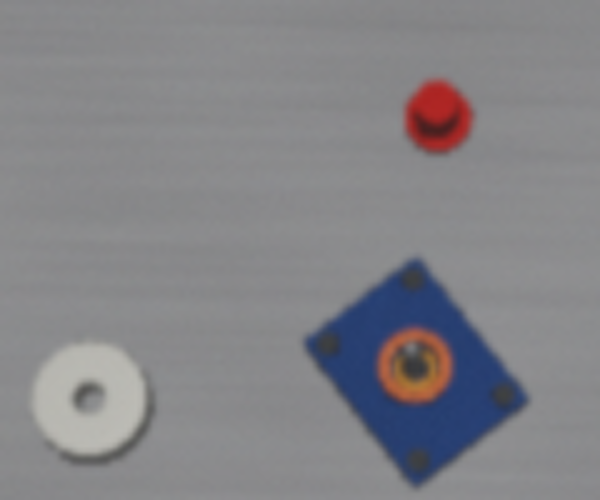

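The crop shows the chosen red cap at (267,168), with a broad flange and narrower neck, the roller at (198,225) and the axle inside its copper washer at (263,218). The choice stands. On to the roller.

```bash
python3 -m pendant '[[-0.016,0.041,0,0,0,0,0.085],[-0.016,0.041,0,0,0,0,0.085],[-0.016,0.041,0,0,0,0,0.085],[-0.016,0.041,0,0,0,0,0.085],[-0.016,0.041,0,0,0,0,0.085],[-0.016,0.041,0,0,0,0,0.085],[-0.016,0.041,0,0,0,0,0.085],[-0.016,0.041,0,0,0,0,0.085],[-0.015,0.038,0,0,0,0,0.085],[-0.015,0.038,0,0,0,0,0.085],[0,0,0,0,0,0,0.085]]'
python3 - <<'E'
from h import *
st(); im,d=shot("wrist","wrist1.png"); print(d["fx"],d["cx"],d["cy"],d["xyz"],np.round(R.from_quat(d["rotation"]).as_matrix(),3).tolist())
E
```

```text
clock: 2.3
position: [489.4, 185.3, 255.9]
ee_rot: [-0.123, 0.992, 0.0, 0.0]
contact_force: [-0.2, -0.4, 0.3]
gripper_width: 84.9
grasp_force: 0.0
{'clock': 2.3, 'position': [489.446, 185.286, 255.861], 'ee_rot': [-0.123, 0.992, 0.0, 0.0], 'contact_force': [-0.182, -0.444, 0.3], 'gripper_width': 84.883, 'grasp_force': 0.0, 'joints': [0.672, 0.212, -0.24, -0.0, -1.118, -1.997]}
305.01819536191124 275.6579837869335 213.38146920933946 [417.21382001 167.21367653 372.28429509] [[-0.243, 0.927, 0.285], [0.97, 0.233, 0.072], [0.0, 0.294, -0.956]]
```

View pics/wrist1.png

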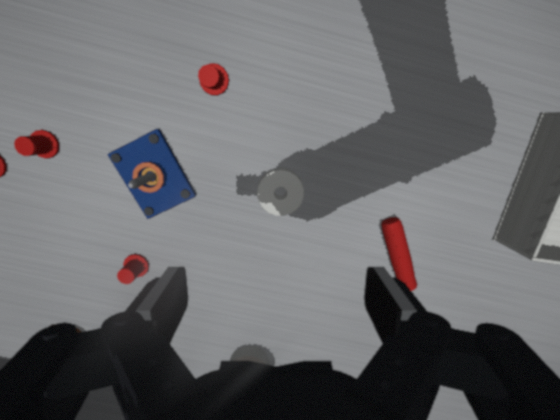

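Wrist view: roller at (280,192) partly in the arm's shadow, axle and washer around (148,178), chosen cap at (213,78), and fingers at the bottom around (165,290) and (385,290). I fit these now.

Run:
```python
from h import *
w,d=shot("wrist"); t0=cv2.imread("pics/top0.png"); _,dt=shot("top")
def circ(im,box,k,r0,r1):
    x0,y0,x1,y1=box; g=cv2.GaussianBlur(cv2.resize(cv2.cvtColor(im[y0:y1,x0:x1],cv2.COLOR_BGR2GRAY),None,fx=k,fy=k,interpolation=cv2.INTER_CUBIC),(0,0),1.5)
    c=cv2.HoughCircles(g,cv2.HOUGH_GRADIENT_ALT if 0 else cv2.HOUGH_GRADIENT,1,20,param1=80,param2=20,minRadius=int(r0*k),maxRadius=int(r1*k))
    return None if c is None else [((a+.5)/k-.5+x0,(b+.5)/k-.5+y0,r/k) for a,b,r in c[0][:3]]
for nm,im,dd,box,k,r0,r1 in(("wr",w,d,(245,155,320,230),4,20,27),("top",t0,dt,(180,208,216,244),8,9,14),("wrbore",w,d,(265,175,297,207),8,5,9),("topbore",t0,dt,(188,215,208,235),8,2.5,5)):
    for a,b,r in circ(im,box,k,r0,r1) or []: print(nm,np.round((a,b,r),1),np.round(onz(dd,a,b,24),1),"expect r",28*dd["fx"]/1280 if "top" in nm else None)
# washer, tip, cap
for nm,im,dd in(("wr",w,d),("top",t0,dt)):
    for col,z in(("orange",20),("red",10),("blue",10)):
        for c,s,m in blobs(im,col,40):
            if 150<s[4]<4000 or nm=="top":
                cc=cv2.minEnclosingCircle(np.argwhere(m)[:,::-1].astype(np.float32)); print(nm,col,np.round(c,1),s[4],"mec",np.round(cc[0],1),round(cc[1],1),np.round(onz(dd,*cc[0],z),1),np.round(onz(dd,*c,z),1))
a=cv2.resize(w[130:230,100:320],None,fx=3.6,fy=3.6,interpolation=cv2.INTER_CUBIC);cv2.imwrite("pics/crop1.png",a)
```

```text
wr orange [152.1 177.2] 358 mec [149.7 178.3] 15.1 [515.3  38.5  20. ] [513.2  41.1  20. ]
wr red [214.2  79.9] 525 mec [214.4  80.4] 14.7 [392.5  90.2  10. ] [392.1  89.9  10. ]
wr red [ 49.8 144. ] 223 mec [ 46. 145.] 14.4 [508.1 -86.9  10. ] [505.8 -82.6  10. ]
wr red [ 27.  147.1] 257 mec [ 26.5 148.5] 10.1 [ 517.7 -108.9   10. ] [ 516.  -108.3   10. ]
wr red [400.6 254. ] 1125 mec [402.8 256.4] 35.6 [540.8 366.4  10. ] [538.4 362.5  10. ]
wr blue [155.1 173.3] 2916 mec [153.  175.5] 46.7 [513.7  38.3  10. ] [510.4  40.5  10. ]
top orange [262.7 218.4] 107 mec [262.5 217.9] 6.9 [513.9  38.4  20. ] [512.5  37.8  20. ]
top orange [366.8 251.2] 62 mec [366.8 251.2] 4.4 [ 439.7 -210.4   20. ] [ 439.7 -210.5   20. ]
top red [267.3 167.3] 79 mec [267.4 167.7] 5.9 [641.1  30.6  10. ] [642.1  31.1  10. ]
top red [128.9 205.4] 307 mec [128.  205.5] 19.3 [538.3 365.4  10. ] [538.5 363.4  10. ]
top red [342.5 205.8] 82 mec [342.1 206.3] 5.8 [ 548.8 -152.8   10. ] [ 549.9 -153.8   10. ]
top red [317.1 221.9] 90 mec [316.7 222.3] 5.8 [508.1 -91.8  10. ] [508.9 -92.8  10. ]
top red [239.5 269.5] 108 mec [239.5 269.5] 5.7 [390.2  89.3  10. ] [390.1  89.2  10. ]
top blue [184.7  94.6] 139 mec [185.1  94.7] 7.0 [826.9 243.9  10. ] [827.  244.8  10. ]
top blue [263.  219.4] 706 mec [263.  218.5] 21.7 [514.2  37.5  10. ] [511.9  37.5  10. ]
```

View pics/crop1.png

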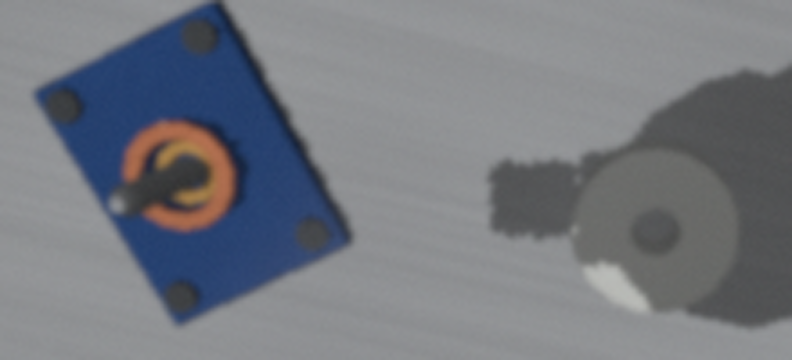

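Crop: roller top centre at wrist pixel about (282.5,193.9), axle tip about (134,186), washer centre about (149.7,178.5). The red cap in this view is the near one and isn't wanted.

Run:
```python
from h import *
w,d=shot("wrist"); t,dt=shot("top"); t0=cv2.imread("pics/top0.png")
print("roller wr",onz(d,282.1,193.5,24)); 
# roller top, subpixel: brighter than the counter
g=cv2.resize(t0[208:244,178:218],None,fx=8,fy=8,interpolation=cv2.INTER_CUBIC); h=cv2.cvtColor(g,cv2.COLOR_BGR2HSV)
m=((h[...,2]>165)).astype(np.uint8); cs=max(cv2.findContours(m,0,2)[0],key=cv2.contourArea)
(a,b),r=cv2.minEnclosingCircle(cs); e=cv2.fitEllipse(cs); print("ell",e,r)
for q in((a,b),e[0]): print("roller top",onz(dt,(q[0]+.5)/8-.5+178,(q[1]+.5)/8-.5+208,24))
print("tip wr",onz(d,133.5,185.7,66),"washer wr",onz(d,149.6,178.3,22))
print("tip top",onz(dt,262.6,216.3,66),"washer top",onz(dt,262.5,217.9,22))
```

```text
roller wr [494.23434267 190.39487856  24.        ]
ell ((158.01869201660156, 131.81748962402344), (171.20852661132812, 176.5852813720703), 60.85550308227539) 89.34039306640625
roller top [494.9015001  193.07865412  24.        ]
roller top [494.45166062 192.74985065  24.        ]
tip wr [513.27883694  37.62934255  66.        ] washer wr [513.95451568  36.76766236  22.        ]
tip top [509.02237125  36.2370043   66.        ] washer top [513.39281932  38.24704329  22.        ]
```

```bash
python3 -m pendant '[[-0.002,0.0016,0.042,0,0,0,0.085],[-0.002,0.0016,0.042,0,0,0,0.085],[-0.002,0.0016,0.042,0,0,0,0.085],[0,0,0,0,0,0,0.085]]'
python3 - <<'E'
from h import *
s=st(); im,d=shot("wrist","wrist2.png"); print(d["xyz"])
o=np.array(d["xyz"]);M=R.from_quat(d["rotation"]).as_matrix()
for p in((494.3,191.5,24),(494.3,191.5,0),(513.5,37.4,66)):
    q=M.T@(np.array(p)-o); print(p,q[:2]/q[2]*d["fx"]+[d["cx"],d["cy"]])
E
```

```text
clock: 2.95
position: [490.3, 184.2, 125.4]
ee_rot: [-0.119, 0.993, -0.003, -0.006]
contact_force: [-0.8, -0.4, -0.6]
gripper_width: 85.1
grasp_force: 0.0
{'clock': 2.95, 'position': [490.286, 184.233, 125.437], 'ee_rot': [-0.119, 0.993, -0.003, -0.006], 'contact_force': [-0.757, -0.375, -0.643], 'gripper_width': 85.074, 'grasp_force': 0.0, 'joints': [0.669, 0.357, -0.406, -0.002, -0.82, -1.999]}
[419.21918642 167.51885834 242.78048543]
(494.3, 191.5, 24) [284.11352243 231.47546866]
(494.3, 191.5, 0) [283.46256623 221.75196481]
(513.5, 37.4, 66) [ 34.67230495 227.10222203]
```

View pics/wrist2.png

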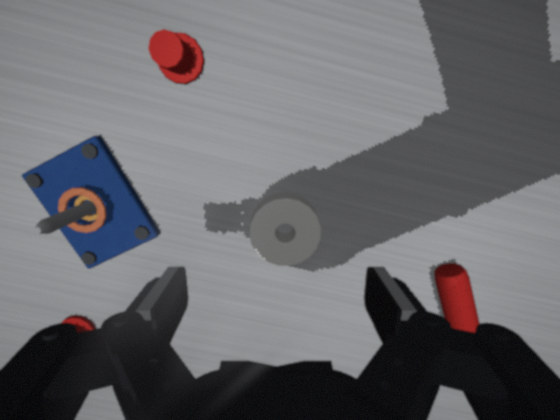

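Roller seen at (285,231), where I predicted (284,231), and axle tip near (42,228). The measured TCP lags the commanded shift, so I let it settle and read again.

```bash
python3 -m pendant '[[0,0,0,0,0,0,0.085],[0,0,0,0,0,0,0.085]]'
python3 - <<'E'
from h import *
s=st(); print("tool delta to roller",totool(np.array([494.3,191.8,27])-s["position"]), R.from_quat(s["ee_rot"]).as_matrix().round(3).tolist())
E
```

```text
clock: 3.2
position: [494.9, 188.0, 133.0]
ee_rot: [-0.121, 0.993, 0.001, 0.002]
contact_force: [1.1, -0.1, 0.3]
gripper_width: 84.9
grasp_force: 0.0
{'clock': 3.2, 'position': [494.916, 187.988, 133.003], 'ee_rot': [-0.121, 0.993, 0.001, 0.002], 'contact_force': [1.054, -0.059, 0.35], 'gripper_width': 84.91, 'grasp_force': 0.0, 'joints': [0.67, 0.349, -0.396, 0.001, -0.821, -1.999]}
tool delta to roller [  0.21079858   3.6720586  106.00904388] [[-0.971, -0.239, 0.004], [-0.239, 0.971, 0.003], [-0.005, 0.002, -1.0]]
```

```bash
python3 -m pendant '[[0,0.001,0.025,0,0,0,0.085],[0,0.001,0.025,0,0,0,0.085],[0,0.001,0.025,0,0,0,0.085],[0,0,0.015,0,0,0,0.085],[0,0,0.010,0,0,0,0.085],[0,0,0.004,0,0,0,0.085],[0,0,0,0,0,0,0.085],[0,0,0,0,0,0,0.085],[0,0,0,0,0,0,0.085],[0,0,0,0,0,0,0.085]]'
python3 - <<'E'
from h import *
s=st(); im,d=shot("wrist","wrist3.png"); 
o=np.array(d["xyz"]);M=R.from_quat(d["rotation"]).as_matrix()
q=M.T@(np.array((494.3,191.5,24))-o); print(q[:2]/q[2]*d["fx"]+[d["cx"],d["cy"]])
E
```

```text
clock: 4.2
position: [493.1, 190.6, 27.0]
ee_rot: [-0.121, 0.993, 0.0, 0.001]
contact_force: [-0.3, 0.3, 1.3]
gripper_width: 85.0
grasp_force: 0.0
{'clock': 4.2, 'position': [493.127, 190.582, 27.005], 'ee_rot': [-0.121, 0.993, 0.0, 0.001], 'contact_force': [-0.335, 0.341, 1.278], 'gripper_width': 85.008, 'grasp_force': 0.0, 'joints': [0.676, 0.508, -0.49, 0.0, -0.572, -2.005]}
[276.82930983 297.01679557]
```

View pics/wrist3.png

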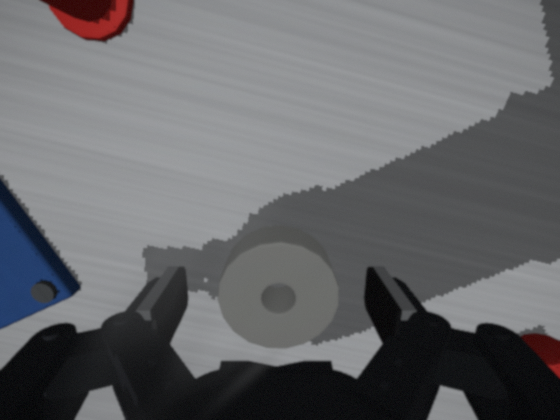

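The roller is centred between the fingers, with its bore at (278,297). I go 4 mm lower, since half-open pads stand farther back, then close.

```bash
python3 -m pendant '[[0,0.0005,0.004,0,0,0,0.085],[0,0,0,0,0,0,0.05],[0,0,0,0,0,0,0.05],[0,0,0,0,0,0,0.05],[0,0,0,0,0,0,0.05],[0,0,0,0,0,0,0.05],[0,0,0,0,0,0,0.05],[0,0,0,0,0,0,0.05]]'
```

```text
clock: 5.05
position: [492.8, 191.0, 22.7]
ee_rot: [-0.121, 0.993, 0.0, 0.0]
contact_force: [-1.7, 0.3, 5.9]
gripper_width: 53.8
grasp_force: 63.6
```

```bash
python3 -m pendant '[[0,0,-0.02,0,0,0,0.05],[0,0,-0.03,0,0,0,0.05],[0,0,-0.03,0,0,0,0.05],[0,0,-0.015,0,0,0,0.05],[0,0,0,0,0,0,0.05],[0,0,0,0,0,0,0.05],[0,0,0,0,0,0,0.05]]'
python3 - <<'E'
from h import *
s=st(); print(totool([513.5-494.3,37.8-191.5,0]))
im,d=shot("wrist","w4.png")
M=R.from_quat(d["rotation"]).as_matrix(); o=np.array(d["xyz"])
T=R.from_quat(s["ee_rot"]); print("cam in tool",T.inv().apply(o-s["position"]), "camrot",(T.inv()*R.from_quat(d["rotation"])).as_matrix().round(3).tolist())
# light roller blob between fingers
g=cv2.cvtColor(im,cv2.COLOR_BGR2HSV); c=cv2.HoughCircles(cv2.GaussianBlur(cv2.cvtColor(im,cv2.COLOR_BGR2GRAY),(0,0),1)[200:380,180:380],cv2.HOUGH_GRADIENT,1,30,param1=60,param2=15,minRadius=10,maxRadius=25); print(c)
E
```

```text
clock: 5.75
position: [491.7, 190.2, 115.7]
ee_rot: [-0.12, 0.993, -0.001, -0.001]
contact_force: [-0.6, 0.5, -1.0]
gripper_width: 53.9
grasp_force: 63.4
{'clock': 5.75, 'position': [491.731, 190.22, 115.686], 'ee_rot': [-0.12, 0.993, -0.001, -0.001], 'contact_force': [-0.624, 0.46, -0.988], 'gripper_width': 53.878, 'grasp_force': 63.399, 'joints': [0.677, 0.372, -0.414, -0.001, -0.788, -2.006]}
[  18.08111746 -153.83550467    0.20173045]
cam in tool [  74.3694738     0.12165221 -116.47180167] camrot [[-0.001, -0.956, -0.293], [1.0, -0.001, -0.0], [-0.0, -0.293, 0.956]]
[[[ 94.5 102.5  16.9]
  [ 20.5  83.5  16.5]]]
```

Roller is gripped. I go to a point 50 mm short of the axle to measure the tip from close by.

```bash
python3 -m pendant '[[0.014,-0.031,0,0,0,0,0.05],[0.014,-0.031,0,0,0,0,0.05],[0.014,-0.031,0,0,0,0,0.05],[0.014,-0.031,0,0,0,0,0.05],[0.012,-0.030,0,0,0,0,0.05],[0,0,0,0,0,0,0.05],[0,0,0,0,0,0,0.05],[0,0,0,0,0,0,0.05],[0,0,0,0,0,0,0.05],[0,0,0,0,0,0,0.05]]'
python3 - <<'E'
from h import *
s=st(); im,d=shot("wrist","w5.png")
print(d["xyz"],d["rotation"])
cv2.imwrite("pics/crop5.png",cv2.resize(im[100:400,130:430],None,fx=2,fy=2,interpolation=cv2.INTER_CUBIC))
E
```

```text
clock: 6.8
position: [463.7, 25.8, 117.2]
ee_rot: [-0.121, 0.993, -0.0, -0.0]
contact_force: [0.1, 0.7, -0.5]
gripper_width: 53.8
grasp_force: 63.5
{'clock': 6.8, 'position': [463.701, 25.761, 117.163], 'ee_rot': [-0.121, 0.993, -0.0, -0.0], 'contact_force': [0.07, 0.745, -0.525], 'gripper_width': 53.8, 'grasp_force': 63.502, 'joints': [0.407, 0.277, -0.563, -0.0, -0.731, -1.735]}
[391.47685562   7.9769126  233.64282118] [0.60960088 0.77874415 0.11664732 0.0913111 ]
```

View pics/crop5.png

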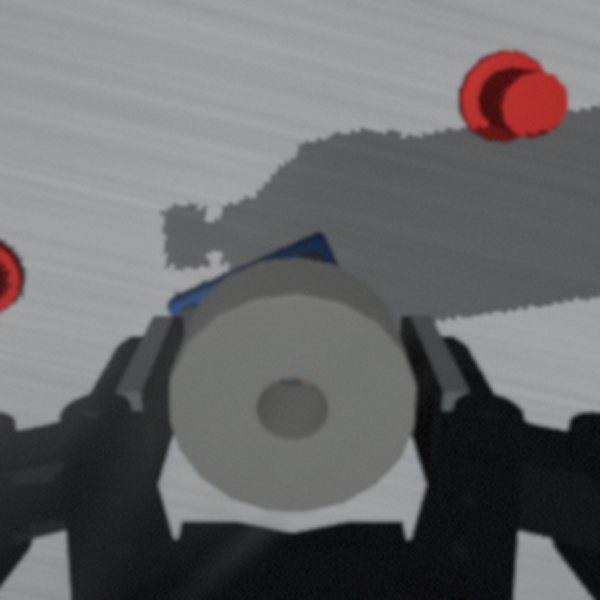

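The roller is held upright with its bore at full-image pixel (276,304), but it hides the axle. I go 55 mm beyond the axle, so it appears in front of the roller.

```bash
python3 -m pendant '[[-0.025,0,0,0,0,0,0.05],[-0.03,0,0,0,0,0,0.05],[-0.03,0,0,0,0,0,0.05],[-0.02,0,0,0,0,0,0.05],[0,0,0,0,0,0,0.05],[0,0,0,0,0,0,0.05],[0,0,0,0,0,0,0.05],[0,0,0,0,0,0,0.05],[0,0,0,0,0,0,0.05],[0,0,0,0,0,0,0.05]]'
python3 - <<'E'
from h import *
s=st(); im,d=shot("wrist","w6.png")
o=np.array(d["xyz"]);M=R.from_quat(d["rotation"]).as_matrix()
for p in((513.5,37.4,66),(513.5,37.4,22)):
    q=M.T@(np.array(p)-o); print(p,q[:2]/q[2]*d["fx"]+[d["cx"],d["cy"]])
for c,ss,m in blobs(im,"orange",40): print(c,ss)
cv2.imwrite("pics/crop6.png",cv2.resize(im[120:360,140:420],None,fx=2.5,fy=2.5,interpolation=cv2.INTER_CUBIC))
E
```

```text
clock: 7.85
position: [565.2, 50.1, 117.6]
ee_rot: [-0.121, 0.993, 0.0, 0.0]
contact_force: [0.2, 0.8, -0.7]
gripper_width: 54.3
grasp_force: 63.5
{'clock': 7.85, 'position': [565.167, 50.121, 117.568], 'ee_rot': [-0.121, 0.993, 0.0, 0.0], 'contact_force': [0.178, 0.825, -0.664], 'gripper_width': 54.261, 'grasp_force': 63.502, 'joints': [0.374, 0.426, -0.316, -0.0, -0.829, -1.703]}
(513.5, 37.4, 66) [275.521285   160.32285664]
(513.5, 37.4, 22) [275.54480418 152.16048867]
[275.73378076 153.89709172] [252 130  49  50 894]
[275.08474576 149.36016949] [262 140  28  24 236]
```

View pics/crop6.png

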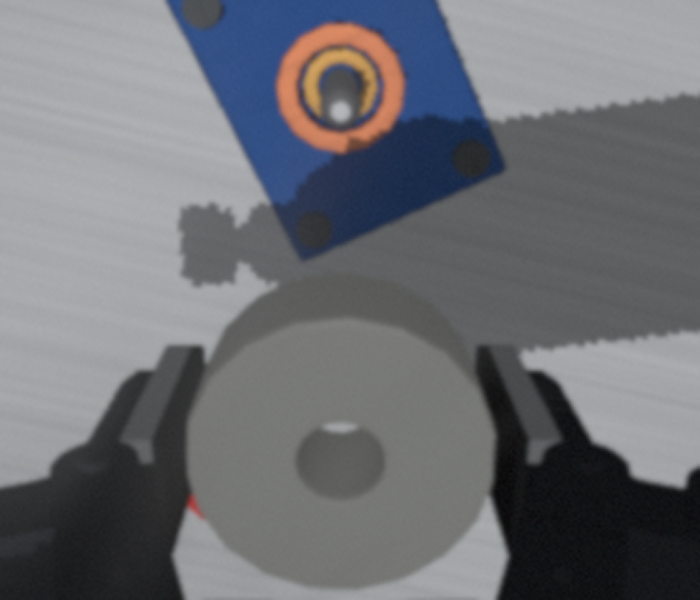

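Tip at full-image pixel (276.4,164.6), washer centre (276.4,154.6), roller bore (276,303.8), all nearly on one column. Next I compute the shift.

Run:
```python
from h import *
s=st(); im,d=shot("wrist")
tip=onz(d,276.2,164.6,66);wa=onz(d,276.2,154.6,22);ro=onz(d,276.,303.8,s["position"][2]-22.7+24)
print(tip,wa,ro, totool(tip-ro),totool(wa-ro), "roller-TCP tool",totool(ro-np.array(s["position"])))
```

```text
{'clock': 7.9, 'position': [565.258, 50.119, 117.534], 'ee_rot': [-0.121, 0.993, 0.0, 0.0], 'contact_force': [-0.515, -0.298, -0.655], 'gripper_width': 54.218, 'grasp_force': 63.502, 'joints': [0.374, 0.426, -0.315, -0.0, -0.829, -1.703]}
[515.76013103  38.33350614  66.        ] [515.08025892  38.24558229  22.        ] [567.16640682  50.82395511 118.83443512] [52.91155462  0.17974782 52.82451248] [53.6009607   0.25521878 96.82438725] roller-TCP tool [-2.02144869  0.22761728 -1.29961047]
```

```bash
python3 -m pendant '[[0.018,0,0,0,0,0,0.05],[0.02,0,0,0,0,0,0.05],[0.0152,0.0002,0.01,0,0,0,0.05],[0,0,0.01,0,0,0,0.05],[0,0,0,0,0,0,0.05],[0,0,0,0,0,0,0.05],[0,0,0,0,0,0,0.05],[0,0,0.004,0,0,0,0.05],[0,0,0.004,0,0,0,0.05],[0,0,0.004,0,0,0,0.05],[0,0,0.004,0,0,0,0.05],[0,0,0,0,0,0,0.05]]'
```

```text
clock: 9.15
position: [513.3, 37.5, 80.5]
ee_rot: [-0.121, 0.993, -0.0, -0.001]
contact_force: [-0.4, -0.3, -0.6]
gripper_width: 53.8
grasp_force: 63.5
```

The roller underside is about 8 mm below the tip with no contact force, so the axle is in the bore. Lowering further.

```bash
python3 -m pendant '[[0,0,0.008,0,0,0,0.05],[0,0,0.008,0,0,0,0.05],[0,0,0.008,0,0,0,0.05],[0,0,0.006,0,0,0,0.05],[0,0,0.003,0,0,0,0.05],[0,0,0,0,0,0,0.05],[0,0,0,0,0,0,0.05],[0,0,0,0,0,0,0.05],[0,0,0,0,0,0,0.05]]'
```

```text
clock: 10.05
position: [514.0, 37.7, 48.6]
ee_rot: [-0.121, 0.993, 0.0, 0.0]
contact_force: [-0.4, -0.4, -0.8]
gripper_width: 53.9
grasp_force: 63.5
```

```bash
python3 -m pendant '[[0,0,0.0015,0,0,0,0.05],[0,0,0.0015,0,0,0,0.05],[0,0,0,0,0,0,0.05],[0,0,0,0,0,0,0.05]]'
```

```text
clock: 10.45
position: [513.7, 37.6, 45.2]
ee_rot: [-0.121, 0.993, -0.0, -0.0]
contact_force: [0.1, -1.1, -0.7]
gripper_width: 53.8
grasp_force: 63.5
```

```bash
python3 -m pendant '[[0,0,0,0,0,0,0.085],[0,0,0,0,0,0,0.085],[0,0,0,0,0,0,0.085],[0,0,0,0,0,0,0.085],[0,0,0,0,0,0,0.085],[0,0,-0.02,0,0,0,0.085],[0,0,-0.03,0,0,0,0.085],[0,0,-0.04,0,0,0,0.085],[0,0,-0.04,0,0,0,0.085],[0,0,0,0,0,0,0.085]]'
python3 - <<'E'
from h import *
im,d=shot("side","side1.png"); im2,d2=shot("top","top1.png")
a=cv2.resize(im[215:275,240:320],None,fx=6,fy=6,interpolation=cv2.INTER_CUBIC);cv2.imwrite("pics/crop7.png",a)
E
```

```text
clock: 11.45
position: [517.1, 38.5, 181.3]
ee_rot: [-0.121, 0.993, 0.001, 0.006]
contact_force: [1.8, 0.7, -0.6]
gripper_width: 85.1
grasp_force: 0.0
```

View pics/crop7.png

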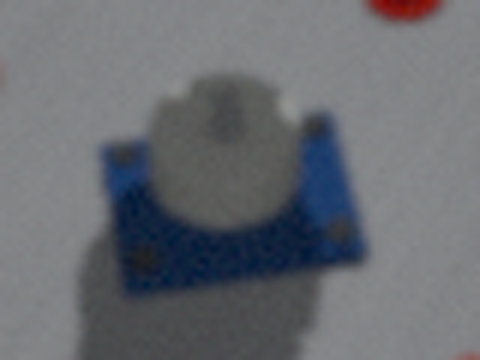

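The crop shows the roller lying flat over the plate, with the axle through its bore at about (225,110). That uses up my ten pictures, so from here I work from numbers only. Next, the far cap.

```bash
python3 -m pendant '[[-0.0305,-0.0094,0,0,0,0,0.085],[-0.0305,-0.0094,0,0,0,0,0.085],[-0.0305,-0.0094,0,0,0,0,0.085],[-0.0305,-0.0094,0.01,0,0,0,0.085],[0,0,0.02,0,0,0,0.085],[0,0,0.015,0,0,0,0.085],[0,0,0,0,0,0,0.085],[0,0,0,0,0,0,0.085],[0,0,0,0,0,0,0.085],[0,0,0,0,0,0,0.085],[0,0,0,0,0,0,0.085]]'
cat >> h.py <<'E'
def proj(d,p):
    q=R.from_quat(d["rotation"]).as_matrix().T@(np.asarray(p,float)-np.array(d["xyz"])); return q[:2]/q[2]*d["fx"]+[d["cx"],d["cy"]]
def edgefit(d,m,z0,c0,rad,zb=None):
    """bounding box of mask vs projection of circle(s) -> print"""
    t=np.linspace(0,6.283,90)
    P=[proj(d,(c0[0]+r*np.cos(a),c0[1]+r*np.sin(a),z)) for z,r in zip(z0,rad) for a in t]; P=np.array(P); return P.min(0),P.max(0)
E
python3 - <<'E'
from h import *
s=st(); im,d=shot("wrist","w8.png")
for c,ss,m in blobs(im,"red",100):
    print(np.round(c,1),ss[:5],np.round(onz(d,*c,14)[:2],1))
c0=(641,31); print("pred",edgefit(d,None,(0,6,34),c0,(17,17,11)), proj(d,(*c0,6)),proj(d,(*c0,34)))
h=cv2.cvtColor(im,cv2.COLOR_BGR2HSV); x,y=proj(d,(*c0,34)).astype(int)
print(h[y-40:y+40:8,x-40:x+48:8].tolist() if 0 else h[y-40:y+40:5,x,:].tolist())
E
```

```text
clock: 12.65
position: [641.5, 30.5, 131.3]
ee_rot: [-0.121, 0.993, 0.0, 0.001]
contact_force: [-0.7, 0.0, -0.0]
gripper_width: 84.9
grasp_force: 0.0
{'clock': 12.65, 'position': [641.46, 30.487, 131.275], 'ee_rot': [-0.121, 0.993, 0.0, 0.001], 'contact_force': [-0.725, 0.007, -0.03], 'gripper_width': 84.92, 'grasp_force': 0.0, 'joints': [0.299, 0.518, -0.108, 0.0, -0.943, -1.628]}
[150.4  11.2] [126   0  45  22 464] [522.2 -84.6]
[22.1 22.2] [  5   5  35  37 954] [ 549.2 -167.5]
[62.  36.8] [ 38  10  40  50 644] [ 551.7 -141.2]
pred (array([255.78055016, 191.42451832]), array([296.81672199, 238.02647639])) [276.29824791 213.0982881 ] [276.37638017 224.19958897]
[[105, 11, 89], [120, 6, 87], [0, 28, 81], [1, 160, 94], [1, 156, 75], [179, 157, 70], [1, 166, 92], [0, 175, 92], [0, 174, 91], [0, 183, 92], [0, 187, 90], [0, 110, 86], [105, 6, 84], [110, 7, 110], [105, 7, 147], [108, 9, 147]]
```

Run:
```python
from h import *
from scipy.optimize import least_squares
s=arm.read_state(); im,d=shot("wrist")
def box(im,x0,y0,x1,y1,k):
    g=cv2.resize(im[y0:y1,x0:x1],None,fx=k,fy=k,interpolation=cv2.INTER_CUBIC); h=cv2.cvtColor(g,cv2.COLOR_BGR2HSV)
    m=(((h[...,0]<10)|(h[...,0]>170))&(h[...,1]>95)).astype(np.uint8); c=max(cv2.findContours(m,0,2)[0],key=cv2.contourArea)
    x,y,w,hh=cv2.boundingRect(c); return np.array([x,y,x+w,y+hh])/k-.5+np.array([x0,y0,x0,y0])
b=box(im,235,170,320,260,4); print(b)
f=lambda c:np.concatenate(edgefit(d,None,(0,6,34),c,(17,17,11)))-b
r=least_squares(f,[641,31]); print("wrist",r.x,r.fun)
t0=cv2.imread("pics/top0.png"); dt=arm.get_image("top"); b=box(t0,255,155,280,180,8)
f=lambda c:np.concatenate(edgefit(dt,None,(0,6,34),c,(17,17,11)))-b
r2=least_squares(f,[641,31]); print("top",r2.x,r2.fun)
print("tool delta",totool(np.array([*r.x,33])-s["position"]),s["position"])
```

```text
[256.5  195.   295.25 239.5 ]
wrist [642.98411019  31.11866336] [-1.10386763 -1.1349558   1.10365706  1.11905405]
top [641.95073648  31.22177744] [-0.17563879 -0.25006828  0.17636668  0.25310143]
tool delta [-1.60482614  0.26344965 98.13382646] [641.40656403  30.45119149 131.13235245]
```

```bash
python3 -m pendant '[[-0.0012,0.0003,0.025,0,0,0,0.085],[0,0,0.03,0,0,0,0.085],[0,0,0.025,0,0,0,0.085],[0,0,0.013,0,0,0,0.085],[0,0,0.005,0,0,0,0.085],[0,0,0,0,0,0,0.085],[0,0,0,0,0,0,0.085],[0,0,0,0,0,0,0.085],[0,0,0,0,0,0,0.085],[0,0,0,0,0,0,0.085]]'
python3 - <<'E'
from h import *
st(); d=arm.get_image("wrist"); im=cv2.cvtColor(d["image"],cv2.COLOR_RGB2BGR); h=cv2.cvtColor(im,cv2.COLOR_BGR2HSV)
m=(((h[...,0]<10)|(h[...,0]>170))&(h[...,1]>95)).astype(np.uint8); c=max(cv2.findContours(m[200:380,180:380],0,2)[0],key=cv2.contourArea)
x,y,w,hh=cv2.boundingRect(c); b=np.array([x+180,y+200,x+180+w,y+200+hh]); print(b)
from scipy.optimize import least_squares
r=least_squares(lambda c:np.concatenate(edgefit(d,None,(0,6,34),c,(17,17,11)))-b,[642,31]); print(r.x,r.fun)
E
```

```text
clock: 13.8
position: [642.6, 31.0, 33.1]
ee_rot: [-0.121, 0.993, 0.0, 0.001]
contact_force: [-0.3, 0.1, 0.2]
gripper_width: 84.9
grasp_force: 0.0
{'clock': 13.8, 'position': [642.595, 30.985, 33.051], 'ee_rot': [-0.121, 0.993, 0.0, 0.001], 'contact_force': [-0.321, 0.101, 0.219], 'gripper_width': 84.905, 'grasp_force': 0.0, 'joints': [0.299, 0.637, -0.186, 0.0, -0.747, -1.628]}
[245 237 307 319]
[642.70983535  31.28388535] [-1.61346637 -2.302214    1.61296818  2.24587716]
```

Aligned within a millimetre. Closing on the neck.

```bash
python3 -m pendant '[[0,0,0,0,0,0,0.015],[0,0,0,0,0,0,0.015],[0,0,0,0,0,0,0.015],[0,0,0,0,0,0,0.015],[0,0,0,0,0,0,0.015],[0,0,0,0,0,0,0.015],[0,0,0,0,0,0,0.015],[0,0,0,0,0,0,0.015],[0,0,0,0,0,0,0.015],[0,0,0,0,0,0,0.015],[0,0,0,0,0,0,0.015]]'
```

```text
clock: 14.95
position: [642.5, 31.0, 32.5]
ee_rot: [-0.121, 0.993, 0.0, 0.0]
contact_force: [0.0, 1.0, 1.8]
gripper_width: 20.3
grasp_force: 58.8
```

```bash
python3 -m pendant '[[0,0,-0.02,0,0,0,0.015],[0,0,-0.03,0,0,0,0.015],[0,0,-0.025,0,0,0,0.015],[0,0,-0.015,0,0,0,0.015],[0,0,0,0,0,0,0.015],[0.015,0.005,0,0,0,0,0.015],[0.025,0.008,0,0,0,0,0.015],[0.025,0.007,0,0,0,0,0.015],[0,0,0,0,0,0,0.015],[0,0,0,0,0,0,0.015],[0,0,0,0,0,0,0.015],[0,0,0,0,0,0,0.015]]'
python3 - <<'E'
from h import *
s=st(); im,d=shot("wrist","w9.png")
x,y=proj(d,(514.5,38.1,66)); print("tip pred",x,y,"washer/rollertop pred",proj(d,(514.5,38.1,46)))
g=cv2.cvtColor(im,cv2.COLOR_BGR2GRAY); x=int(round(x));y=int(round(y))
for v in range(y-30,y+31,3): print(v,g[v,x-40:x+41:3].tolist())
h=cv2.cvtColor(im,cv2.COLOR_BGR2HSV); m=(((h[...,0]<10)|(h[...,0]>170))&(h[...,1]>95)).astype(np.uint8)
c=max(cv2.findContours(m[200:400,180:380],0,2)[0],key=cv2.contourArea); print("cap box",cv2.boundingRect(c),x)
E
```

```text
clock: 16.15
position: [575.0, 34.8, 121.8]
ee_rot: [-0.12, 0.993, -0.0, -0.0]
contact_force: [0.3, -0.1, -0.4]
gripper_width: 20.5
grasp_force: 58.7
{'clock': 16.15, 'position': [575.001, 34.781, 121.776], 'ee_rot': [-0.12, 0.993, -0.0, -0.0], 'contact_force': [0.338, -0.132, -0.376], 'gripper_width': 20.514, 'grasp_force': 58.687, 'joints': [0.341, 0.433, -0.289, -0.0, -0.849, -1.671]}
tip pred 307.3027355778625 150.80155501852244 washer/rollertop pred [304.0951969 147.6751782]
121 [74, 103, 197, 218, 218, 218, 218, 217, 218, 217, 216, 215, 215, 214, 215, 214, 214, 214, 213, 213, 213, 212, 211, 182, 88, 130, 162]
124 [95, 192, 218, 219, 218, 218, 217, 217, 216, 216, 216, 215, 215, 213, 213, 215, 214, 214, 213, 212, 213, 213, 211, 210, 167, 90, 161]
127 [170, 218, 218, 218, 218, 218, 217, 217, 216, 216, 216, 214, 215, 214, 214, 214, 214, 214, 212, 213, 214, 210, 212, 211, 208, 136, 144]
130 [208, 218, 219, 218, 217, 218, 217, 216, 216, 214, 215, 213, 215, 213, 213, 214, 214, 213, 211, 214, 212, 212, 210, 211, 210, 194, 115]
133 [217, 218, 218, 218, 217, 217, 217, 216, 215, 215, 214,
[... 1604 characters left out ...]
, 212, 212, 212, 211, 212, 213, 213, 211, 214, 215, 214, 215, 213, 215, 213, 212, 213, 213, 212, 211, 210, 208, 208, 173, 55]
172 [199, 211, 212, 211, 211, 211, 211, 213, 213, 214, 212, 213, 198, 208, 213, 196, 190, 206, 211, 211, 209, 208, 205, 208, 199, 98, 37]
175 [149, 208, 210, 210, 210, 211, 211, 212, 211, 208, 155, 175, 135, 124, 141, 130, 118, 123, 140, 149, 185, 183, 129, 146, 114, 41, 40]
178 [93, 184, 209, 210, 207, 186, 160, 187, 184, 131, 122, 120, 119, 117, 117, 119, 118, 117, 119, 118, 117, 119, 118, 93, 44, 39, 39]
181 [82, 112, 187, 209, 153, 122, 120, 119, 121, 118, 120, 118, 117, 117, 117, 118, 118, 118, 118, 117, 118, 116, 104, 49, 41, 38, 39]
cap box (70, 38, 53, 82) 307
```

The bright tip shows at (306,152) against the white roller. I compute the cap-to-tip shift in this one view.

Run:
```python
from h import *
from scipy.optimize import least_squares
im,d=shot("wrist"); s=st(); h=cv2.cvtColor(im,cv2.COLOR_BGR2HSV)
m=(((h[...,0]<10)|(h[...,0]>170))&(h[...,1]>95)).astype(np.uint8)[200:400,180:380]
c=max(cv2.findContours(m,0,2)[0],key=cv2.contourArea); x,y,w,hh=cv2.boundingRect(c); b=np.array([x+180,y+200,x+180+w,y+200+hh])-.5
z=s["position"][2]-32.7
r=least_squares(lambda c:np.concatenate(edgefit(d,None,(z,z+6,z+34),c,(17,17,11)))-b,[575,34.8]); print(b,r.x,r.fun)
V=im[140:166,296:318].max(2).astype(float); mm=np.zeros_like(V); mm[8:18,5:16]=V[8:18,5:16]>130; ys,xs=np.nonzero(mm); print("tip px",xs.mean()+296,ys.mean()+140,len(xs))
tip=onz(d,xs.mean()+296,ys.mean()+140,66); print(tip)
print("tool shift cap->tip",totool(np.array([*tip[:2],0])-[*r.x,0]),"tcp->tip",totool(tip-np.array(s["position"])))
```

```text
{'clock': 16.25, 'position': [574.856, 34.739, 121.914], 'ee_rot': [-0.12, 0.993, -0.0, -0.0], 'contact_force': [0.404, 0.082, -1.249], 'gripper_width': 20.359, 'grasp_force': 58.687, 'joints': [0.341, 0.433, -0.289, -0.0, -0.849, -1.671]}
[249.5 237.5 302.5 319.5] [575.13307949  35.05870933] [-6.18682463 -2.29051892  6.18448712  2.51961325]
tip px 306.45283018867923 152.56603773584905 53
[515.48988278  37.8870986   66.        ]
tool shift cap->tip [5.72366877e+01 1.70079992e+01 1.56842512e-02] tcp->tip [56.87642755 17.25135424 55.92911563]
```

```bash
python3 -m pendant '[[0.0192,0.0057,0,0,0,0,0.015],[0.0192,0.0057,0,0,0,0,0.015],[0.0192,0.0057,0.005,0,0,0,0.015],[0,0,0.01,0,0,0,0.015],[0,0,0.003,0,0,0,0.015],[0,0,0,0,0,0,0.015],[0,0,0,0,0,0,0.015],[0,0,0,0,0,0,0.015],[0,0,0,0,0,0,0.015],[0,0,0,0,0,0,0.015]]'
python3 - <<'E'
from h import *
im,d=shot("top"); s=st(); 
h=cv2.cvtColor(im,cv2.COLOR_BGR2HSV); print("pred cap top px",proj(d,(*s["position"][:2],88)))
E
```

```text
clock: 17.25
position: [514.6, 37.6, 104.4]
ee_rot: [-0.121, 0.993, 0.0, 0.0]
contact_force: [0.1, 0.6, -0.5]
gripper_width: 20.4
grasp_force: 58.7
{'clock': 17.3, 'position': [514.558, 37.558, 104.438], 'ee_rot': [-0.121, 0.993, 0.0, 0.0], 'contact_force': [0.736, -0.528, -1.236], 'gripper_width': 20.234, 'grasp_force': 58.717, 'joints': [0.388, 0.37, -0.455, 0.0, -0.745, -1.717]}
pred cap top px [261.73439124 212.09099428]
```

Cap mouth is at about z=72, TCP (514.6,37.6). I lower it slowly while watching the force.

```bash
python3 -m pendant '[[0,0,0.003,0,0,0,0.015],[0,0,0.003,0,0,0,0.015],[0,0,0.003,0,0,0,0.015],[0,0,0.002,0,0,0,0.015],[0,0,0,0,0,0,0.015],[0,0,0,0,0,0,0.015],[0,0,0,0,0,0,0.015]]'
```

```text
clock: 18.0
position: [514.5, 37.6, 93.4]
ee_rot: [-0.121, 0.993, 0.0, 0.0]
contact_force: [-0.2, 0.2, -1.1]
gripper_width: 20.3
grasp_force: 58.7
```

The mouth is about 5 mm below the tip with no force, so the cap is over the axle. Now pressing over the taper.

```bash
python3 -m pendant '[[0,0,0.002,0,0,0,0.015],[0,0,0.002,0,0,0,0.015],[0,0,0.002,0,0,0,0.015],[0,0,0.002,0,0,0,0.015],[0,0,0,0,0,0,0.015],[0,0,0,0,0,0,0.015]]'
python3 -m pendant '[[0,0,0.002,0,0,0,0.015],[0,0,0.002,0,0,0,0.015],[0,0,0,0,0,0,0.015]]'
```

```text
clock: 18.6
position: [515.0, 37.7, 85.6]
ee_rot: [-0.121, 0.993, 0.0, 0.001]
contact_force: [1.2, -0.3, 0.6]
gripper_width: 20.1
grasp_force: 59.0
clock: 18.9
position: [515.0, 37.7, 81.1]
ee_rot: [-0.121, 0.993, 0.0, 0.001]
contact_force: [3.1, 1.5, -5.7]
gripper_width: 20.0
grasp_force: 59.2
```

```bash
python3 -m pendant '[[0,0,0,0,0,0,0.015],[0,0,0,0,0,0,0.015]]'
python3 -m pendant '[[0,0,0.002,0,0,0,0.015],[0,0,0.002,0,0,0,0.015],[0,0,0,0,0,0,0.015]]'
```

```text
clock: 19.1
position: [514.3, 38.0, 80.4]
ee_rot: [-0.12, 0.993, 0.0, -0.0]
contact_force: [3.8, 1.8, -9.5]
gripper_width: 20.3
grasp_force: 58.9
clock: 19.4
position: [514.7, 37.7, 77.4]
ee_rot: [-0.121, 0.993, -0.0, 0.0]
contact_force: [3.8, 1.0, -2.5]
gripper_width: 20.4
grasp_force: 59.7
```

```bash
python3 -m pendant '[[0,0,0.001,0,0,0,0.015],[0,0,0,0,0,0,0.015],[0,0,0,0,0,0,0.015]]'
python3 -m pendant '[[0,0,0.001,0,0,0,0.015],[0,0,0,0,0,0,0.015],[0,0,0,0,0,0,0.015]]'
python3 -m pendant '[[0,0,0.001,0,0,0,0.015],[0,0,0,0,0,0,0.015],[0,0,0,0,0,0,0.015]]'
```

```text
clock: 19.7
position: [514.8, 37.7, 76.7]
ee_rot: [-0.121, 0.993, 0.0, 0.001]
contact_force: [2.3, 1.5, 2.3]
gripper_width: 20.1
grasp_force: 60.3
clock: 20.0
position: [514.6, 37.7, 74.4]
ee_rot: [-0.12, 0.993, 0.0, 0.0]
contact_force: [5.5, 2.1, -10.5]
gripper_width: 20.2
grasp_force: 58.9
clock: 20.3
position: [514.8, 37.7, 74.1]
ee_rot: [-0.121, 0.993, 0.0, 0.0]
contact_force: [4.4, 2.0, 0.6]
gripper_width: 19.9
grasp_force: 60.2
```

```bash
for i in 1; do :; done
python3 -m pendant '[[0,0,0.001,0,0,0,0.015],[0,0,0,0,0,0,0.015],[0,0,0,0,0,0,0.015]]'
python3 -m pendant '[[0,0,0.001,0,0,0,0.015],[0,0,0,0,0,0,0.015],[0,0,0,0,0,0,0.015]]'
```

```text
clock: 20.6
position: [514.8, 37.7, 73.7]
ee_rot: [-0.121, 0.993, 0.0, 0.001]
contact_force: [2.3, 2.0, 0.3]
gripper_width: 20.1
grasp_force: 60.3
clock: 20.9
position: [514.8, 37.7, 73.3]
ee_rot: [-0.121, 0.993, 0.0, 0.001]
contact_force: [2.1, 3.6, 5.4]
gripper_width: 20.0
grasp_force: 60.8
```

Run:
```python
from h import *
im,d=shot("side"); s=st(); h=cv2.cvtColor(im,cv2.COLOR_BGR2HSV)
for c,ss,m in blobs(im,"red",10):
    if 240<c[0]<310 and 200<c[1]<275: print(c,ss)
print("pred roller top",proj(d,(514.5,38,46)),"cap flange mid if on roller",proj(d,(514.5,38,49)))
```

```text
{'clock': 20.95, 'position': [514.817, 37.708, 73.329], 'ee_rot': [-0.121, 0.993, 0.0, 0.001], 'contact_force': [1.833, 1.993, 6.206], 'gripper_width': 20.271, 'grasp_force': 60.831, 'joints': [0.388, 0.417, -0.485, 0.001, -0.667, -1.717]}
[306.79411765 205.05882353] [304 202   7   7  34]
[306.60526316 214.15789474] [302 210  11   8  38]
pred roller top [277.90665803 236.21501131] cap flange mid if on roller [277.859746   235.27120391]
```

```bash
python3 -m pendant '[[0,0,0.001,0,0,0,0.015],[0,0,0,0,0,0,0.015],[0,0,0,0,0,0,0.015]]'
python3 -m pendant '[[0,0,0.001,0,0,0,0.015],[0,0,0,0,0,0,0.015],[0,0,0,0,0,0,0.015]]'
```

```text
clock: 21.25
position: [514.8, 37.5, 71.6]
ee_rot: [-0.121, 0.993, 0.0, 0.001]
contact_force: [3.7, 0.5, -0.2]
gripper_width: 20.2
grasp_force: 60.3
clock: 21.55
position: [514.7, 37.4, 70.7]
ee_rot: [-0.121, 0.993, -0.0, 0.0]
contact_force: [2.8, 0.3, 4.8]
gripper_width: 19.9
grasp_force: 60.8
```

```bash
python3 -m pendant '[[0,0,0.001,0,0,0,0.015],[0,0,0,0,0,0,0.015],[0,0,0,0,0,0,0.015]]'
python3 -m pendant '[[0,0,0.001,0,0,0,0.015],[0,0,0,0,0,0,0.015],[0,0,0,0,0,0,0.015]]'
```

```text
clock: 21.85
position: [514.7, 37.5, 70.4]
ee_rot: [-0.121, 0.993, -0.0, 0.0]
contact_force: [0.6, 1.7, 10.6]
gripper_width: 20.0
grasp_force: 61.3
clock: 22.15
position: [514.9, 37.6, 70.4]
ee_rot: [-0.121, 0.993, -0.0, 0.001]
contact_force: [-0.8, 0.8, 16.9]
gripper_width: 20.0
grasp_force: 61.9
```

```bash
python3 -m pendant '[[0,0,0.001,0,0,0,0.015],[0,0,0,0,0,0,0.015],[0,0,0,0,0,0,0.015]]'
python3 -m pendant '[[0,0,0.0005,0,0,0,0.015],[0,0,0,0,0,0,0.015],[0,0,0,0,0,0,0.015],[0,0,0,0,0,0,0.015]]'
```

```text
clock: 22.45
position: [515.0, 37.5, 70.3]
ee_rot: [-0.121, 0.993, -0.0, 0.001]
contact_force: [-3.4, 0.9, 22.4]
gripper_width: 20.0
grasp_force: 62.6
clock: 22.85
position: [515.0, 37.5, 70.3]
ee_rot: [-0.121, 0.993, -0.0, 0.001]
contact_force: [-4.1, 1.1, 26.5]
gripper_width: 20.3
grasp_force: 62.9
```

The TCP stays at 70.3 while the force climbs from 10 to 26 N, so that is the hard stop. I ease the load off and open the fingers.

```bash
python3 -m pendant '[[0,0,-0.0015,0,0,0,0.015],[0,0,-0.002,0,0,0,0.015],[0,0,0,0,0,0,0.015],[0,0,0,0,0,0,0.015]]'
python3 -m pendant '[[0,0,0,0,0,0,0.085],[0,0,0,0,0,0,0.085],[0,0,0,0,0,0,0.085],[0,0,0,0,0,0,0.085],[0,0,0,0,0,0,0.085],[0,0,0,0,0,0,0.085],[0,0,0,0,0,0,0.085],[0,0,-0.02,0,0,0,0.085],[0,0,-0.03,0,0,0,0.085],[0,0,-0.03,0,0,0,0.085],[0,0,-0.02,0,0,0,0.085],[0,0,0,0,0,0,0.085]]'
```

```text
clock: 23.25
position: [514.7, 37.5, 70.6]
ee_rot: [-0.121, 0.993, -0.0, 0.0]
contact_force: [3.9, -0.4, 6.3]
gripper_width: 19.8
grasp_force: 60.8
clock: 24.45
position: [516.1, 38.1, 173.6]
ee_rot: [-0.121, 0.993, 0.001, 0.004]
contact_force: [0.8, -0.4, -0.7]
gripper_width: 85.0
grasp_force: 0.0
```

Checking numerically: I move aside and compare the cap with its predicted outline in the wrist, top and side views.

```bash
python3 -m pendant '[[-0.03,0,0,0,0,0,0.085],[-0.03,0,-0.01,0,0,0,0.085],[-0.02,0,-0.01,0,0,0,0.085],[0,0,0,0,0,0,0.085],[0,0,0,0,0,0,0.085],[0,0,0,0,0,0,0.085],[0,0,0,0,0,0,0.085]]'
python3 - <<'E'
from h import *
from scipy.optimize import least_squares
for n in("wrist","side","top"):
    im,d=shot(n,n+"_end.png"); x,y=proj(d,(514.5,38,50)).astype(int); W={"wrist":60,"side":22,"top":14}[n]
    print(n,x,y)
    if not(W<x<560-W and W<y<420-W): continue
    k=4; g=cv2.resize(im[y-W:y+W,x-W:x+W],None,fx=k,fy=k,interpolation=cv2.INTER_CUBIC); h=cv2.cvtColor(g,cv2.COLOR_BGR2HSV)
    m=(((h[...,0]<10)|(h[...,0]>170))&(h[...,1]>95)).astype(np.uint8); cs=cv2.findContours(m,0,2)[0]
    if not cs: print("no red"); continue
    bx=cv2.boundingRect(max(cs,key=cv2.contourArea)); b=np.array([bx[0],bx[1],bx[0]+bx[2],bx[1]+bx[3]])/k-.5+[x-W,y-W]*2
    for z in(34,38,42,46):
        r=least_squares(lambda c:np.concatenate(edgefit(d,None,(z,z+6,z+34),c,(17,17,11)))-b,[514,38]); print(z,b,r.x.round(1),r.fun.round(1))
st()
E
```

```text
clock: 25.15
position: [590.9, 56.4, 189.7]
ee_rot: [-0.121, 0.993, -0.0, -0.001]
contact_force: [0.5, -0.2, -0.7]
gripper_width: 84.9
grasp_force: 0.0
wrist 276 114
34 [255.75  95.25 294.75 136.5 ] [515.8  37.7] [-0.9 -0.8  0.9  0.9]
38 [255.75  95.25 294.75 136.5 ] [515.8  37.7] [-1.2 -1.1  1.2  1.2]
42 [255.75  95.25 294.75 136.5 ] [515.9  37.7] [-1.6 -1.4  1.6  1.6]
46 [255.75  95.25 294.75 136.5 ] [516.   37.7] [-1.9 -1.7  1.9  1.9]
side 277 234
34 [270.25 224.   284.75 242.75] [518.8  32.7] [-0.6 -0.8  0.6  0.8]
38 [270.25 224.   284.75 242.75] [516.9  35.8] [-0.7 -0.9  0.7  0.8]
42 [270.25 224.   284.75 242.75] [514.9  39. ] [-0.7 -1.   0.7  0.9]
46 [270.25 224.   284.75 242.75] [513.   42.1] [-0.8 -1.   0.8  1. ]
top 262 215
34 [255.5  209.   269.25 222.75] [515.5  38. ] [-0.4 -0.4  0.4  0.4]
38 [255.5  209.   269.25 222.75] [514.7  37.8] [-0.4 -0.5  0.4  0.5]
42 [255.5  209.   269.25 222.75] [514.   37.7] [-0.4 -0.5  0.4  0.5]
46 [255.5  209.   269.25 222.75] [513.2  37.5] [-0.4 -0.5  0.4  0.5]
{'clock': 25.3, 'position': [591.531, 56.599, 190.267], 'ee_rot': [-0.121, 0.993, -0.0, -0.0], 'contact_force': [-0.306, 0.328, -0.794], 'gripper_width': 84.783, 'grasp_force': 0.0, 'joints': [0.368, 0.387, -0.164, -0.0, -1.02, -1.697]}
```

The views agree: the cap stands centred within about 1 mm of the axle, flange at z≈38–40, down from 46 unloaded. Handing in.

```bash
python3 -c "
from bench import arm
print(arm.job_done())"
```

```text
the job is handed in; nothing more can be done
None
```

I handed the job in at about 25 s: the roller is on the axle, the cap was pressed to the hard stop with a final push of 26.5 N, then released; the verdict wasn't shown, and the small cap, screwdriver and wrench weren't handled.

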